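# Square a chassis against the end stop and clip it

### The job

Swing the open aluminium chassis round on its pivot pin by pushing with the fingers near its free corner until it has pressed the plunger of the end stop fully in, and hold it firmly home there for about half a second, with a push of 10 to 14 N and never over 18 N. Then turn the clip all the way round over the chassis' end wall and let go, leaving the chassis home against the plunger and flat on its pin, and the things around the board undisturbed.

Things in the scene. Friction and masses are not known exactly. Their poses are not given: they have to be found in the camera images.
- jig: Fixed grey assembly board on the desk, 360 x 360 mm, 18 mm thick. Origin: centre of its underside, at desk height; z up, x roughly away from the robot. It carries the pivot pin, the clip and, along its far side, the end stop. When the chassis is home its yaw lies between -0.19 and +0.19 rad to the board, as the stop is set
- pin (a point): Foot of the steel pivot pin, on the board's top: pin 10 mm thick, 20 mm tall; at x = -10, y = -130, z = 18 mm of the board's frame, with the board's axes
- stop: End stop at the board's far side. Origin: fixed, at x = 120, y = 25, z = 18 mm of the board's frame, same axes. In front of or over its steel foot a grey head (45 x 26 x 34 mm) with a 12 mm thick plunger pointing to -x, 16 mm above the board, is clamped at a setting that changes and is NOT measured: its tip lies at x = -54 to +2 mm; it presses in 6 mm (under 0.6 N) to a hard stop. Find it by feel
- chassis: Loose open aluminium chassis (shallow tray), 130 (x) by 220 (y) by 26 mm high, walls 3 mm, 0.5 to 0.95 kg, flat on the board, with the hole in its floor over the pin (0.75 mm play). Origin: centre of that hole, underside; z up. Outer faces at x = -20 and 110, y = -20 and 200 mm. Starts turned 0.4 to 0.75 rad counter-clockwise (from above) from the board's axes
- push_corner (a point): Where to push: on the outer face of the chassis' x = -20 mm wall, at y = 180, z = 17 mm of its frame (same axes), 20 mm from the free corner. Push towards the chassis' +x, within 70 mm of here; the x = 110 mm wall meets the plunger. Sliding takes 1 to 5 N, it stays where left; at the hard stop the force climbs steeply: press to 10 to 14 N. Gripping the wall counts as too hard
- clip (a joint): Angle of the hold-down clip, rad: starts at 0 to 0.3 (open); at 0 its bar points to the board's +x; turns clockwise seen from above to 1.57 (hard stop), pointing to the board's -y over the chassis' end wall. Stiff (0.05 N m, 1.3 N at the knob), stays where left. Its axis is the post, 18 mm thick, at x = 40, y = 125 mm of the board's frame
- clip_knob (a point): Middle of the upright black knob on the clip's bar: 12 mm thick, 28 mm tall, 55 to 83 mm above the desk, this point at 71 mm; 40 mm from the clip's axis. The bar is dark steel, 84 x 16 x 6 mm, 49 to 55 mm above the desk, 5 mm above the chassis' walls. Pinch or push it by the knob
- cup: Bystander: open paper cup, 80 mm across, 105 mm tall, beside the board; origin at the centre of its foot
- tape: Bystander: roll of yellow tape, 100 mm across, 45 mm tall; origin at the centre of its underside
- driver: Bystander: screwdriver lying on the desk; origin at its middle
- jar: Bystander: blue jar, 84 mm across, 85 mm tall; origin at the centre of its foot

How it is judged:
By the outcome, as a careful person would: the job done as asked, in the order asked, and still so for the second after the job is handed in, with the robot touching nothing.
It also fails if it takes over 72 s, if anything falls off the work surface, if the arm or the gripper's body presses on something with over 40 N, if the wrist force passes 120 N, or if a joint passes its speed limit or range.

### The arm

A 6-joint arm with a two-finger parallel gripper is mounted at the origin on the work surface. World frame = base frame: x ahead of the robot, y to its left, z up, the work surface at z = 0. Lengths are in m, angles in degrees, forces in N, time in s.
With the tool pointing down it reaches from about 0.4 to 0.825 m from the base axis. Payload 7 kg.
Tool frame: the origin (TCP) lies midway between the tips of the shut fingers; the grasp point (between the pads) lies r.grasp_offset behind it (r.grasp_offset is the distance from the TCP to the grasp point, in m); x points along the fingers, z is the direction in which the jaws open and shut, and the axes are right-handed (so a half turn about x gives the same grasp; the last joint's range is limited). The gripper opens to 88 mm and grips with 3 to 60 N. Pads are 19 mm wide; open, the fingers measure 130 mm over their backs; the gripper's body (78 mm by 193 mm) begins 47 mm behind the grasp point.
Start: joints at [-57.405, 20.546, 0.682, 0, -70.136, -16.507], TCP at [0.187, -0.649, 0.227] pointing down, gripper open.
Joint ranges: [-176.03, 176.03], [-82.01, 121.73], [-58.28, 71.71], [-173.87, 95.51], [-174.79, -0.11], [-173.66, 173.66]. Speed limits (degrees/s): [136.94, 136.94, 172.46, 180, 180, 180].

### API

Orientations are given as [roll, pitch, yaw] about the fixed x, y, z axes, in that order (R = Rz(yaw) Ry(pitch) Rx(roll)).
In Python, from plant import readout, vision, close_job, r gives the robot as it stands.
- The arm moves only by the shell command python3 -m handwheel 'ROWS' [OPENING] [FORCE]. ROWS is JSON, a list that holds one entry, the list of rows, each a list of 4 numbers: the shift along the world's x, y, z in units of 40 mm (1.0 is 40 mm), then the turn about the world's z in units of 5 degrees (1.0 is 5 degrees). In form: [[[tx, ty, tz, roll], ...]]. A call has 1 to 8 rows; each row shifts and turns the pose as measured when the row begins; what a row does not reach is not made up. A row lasts 1/10 s, in which the tool goes at most 50 mm and 8.59 degrees, less where a joint would pass 70% of its speed; a pose out of reach is approached as far as the arm can. A call is refused whole if a number of a shift passes 1 or a number of a turn 1, either way. A call with a gripper value outside its range is refused whole. OPENING is the finger opening in mm, from 0 to 87.6, set as the call begins (- or left out, the last holds). The fingers move at their own pace and stop on an object; FORCE is the grip in N (left out, the last holds). Time passes only in rows, so rows that do not move let the fingers close. It gives the time, the measured TCP pose, the force and the opening at its end, in the units of the state.
- readout.get_state(): the state, without advancing time (a new reading comes with each control period).
- vision.capture(name): name is "scene" or "top" or "wrist"; returns the picture (400x640x3 uint8, blue, green, red); there is no depth.
- vision.get_calibration(name): a dict with "intrinsics" (3x3 intrinsics, pixels), "dist" ([k1, k2, p1, p2, k3] as OpenCV has them; the pictures are not rectified), "pose" (4x4, takes a point from camera to world coordinates). Camera axes: x right, y up, looking along -z (the intrinsics and any distortion apply to the point x, -y, -z); pixel columns grow to the right and rows downward; lengths in m; the calibration is good to about 2 mm. A picture is of the moment at which its call begins: read the wrist's pose just before it. get_calibration takes no time and is no camera call; for the wrist camera it gives the pose at the moment of the call.
- close_job(): hands the job in, once; it reports no verdict.
The state is a dict: "time_s": time; "joints": joint angles; "qd": joint speeds; "joint_torque": joint torques, N m; "tcp_pos": TCP position; "eef_rot": TCP orientation; "contact_force": force on the tool from outside, world axes, zero at the start; "moment": the same for the moment, N m; "gripper_width": finger opening in m.
Only numpy, scipy, OpenCV 4.12 (cv2) and the standard library are available. Lean on these libraries where they do the work, as an engineer would, in place of code of your own. Each camera call takes 0.05 s, during which the arm holds its last target.

## Working session

There is one attempt and no reset: what is moved stays moved. The work goes in short steps, Python scripts to look and compute and a shell command to move; the robot and the scene stay as the last step left them, time stands still between calls to the robot, and variables do not carry over. Pictures are saved under pics/ and viewed, and the job is handed in when it is done.

```bash
ls; mkdir -p pics
python3 - <<'E'
from plant import readout, vision, r
import cv2
s=readout.get_state()
for k,v in s.items(): print(k,v)
print(r.grasp_offset)
for n in ("scene","top"):
    im=vision.capture(n); cv2.imwrite(f"pics/{n}0.png",im)
    c=vision.get_calibration(n); print(n,c)
print(vision.get_calibration("wrist"))
E
```

```text
pics
time_s 0.0
joints [-5.74058498e+01  2.05925546e+01  6.32847409e-01 -2.28164419e-02
 -7.01338538e+01 -1.65058051e+01]
qd [-0.01038786 -0.00797513  0.00757645 -0.0334478  -0.03238406 -0.01293477]
joint_torque [ 1.62617314e-03 -5.82720315e+01  2.93067920e+01  6.99747339e+00
  6.91502384e-03 -1.48123891e-04]
tcp_pos [ 0.18689612 -0.64809659  0.22559452]
eef_rot [  3.59575487  89.90401115 109.67632887]
contact_force [-0.31500922 -0.09493807  1.33989818]
moment [-0.01958709  0.04319061 -0.00412129]
gripper_width 0.08760705858514116
0.0188
scene {'intrinsics': array([[371.44805139,   0.        , 317.40108776],
       [  0.        , 371.44805139, 200.10023251],
       [  0.        ,   0.        ,   1.        ]]), 'dist': array([-0.02690927,  0.        ,  0.        ,  0.        ,  0.        ]), 'pose': array([[ 0.39647361, -0.64321735,  0.65504207,  1.21454146],
       [ 0.91801639,  0.27203368, -0.28851962, -0.28527571],
       [ 0.00738732,  0.71572978,  0.69833825,  0.75931522],
       [ 0.        ,  0.        ,  0.        ,  1.        ]])}
top {'intrinsics': array([[503.13041545,   0
[... 362 characters left out ...]
,
         2.27312620e-02],
       [-2.78923278e-04,  2.10912213e-01,  9.77504967e-01,
         1.27855951e+00],
       [ 0.00000000e+00,  0.00000000e+00,  0.00000000e+00,
         1.00000000e+00]])}
{'intrinsics': array([[288.54246526,   0.        , 316.76762853],
       [  0.        , 288.54246526, 199.81451552],
       [  0.        ,   0.        ,   1.        ]]), 'dist': array([0.00827957, 0.        , 0.        , 0.        , 0.        ]), 'pose': array([[-0.27718225, -0.93181529, -0.23428671,  0.12307295],
       [ 0.96081648, -0.2684859 , -0.06889851, -0.66449878],
       [ 0.001298  , -0.24420398,  0.96972302,  0.38288121],
       [ 0.        ,  0.        ,  0.        ,  1.        ]])}
```

View pics/top0.png

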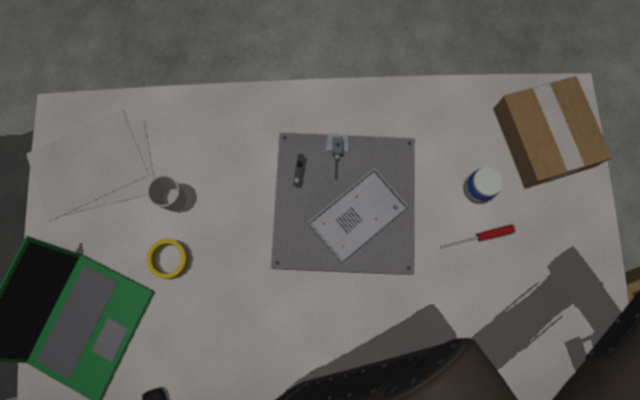

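View pics/scene0.png

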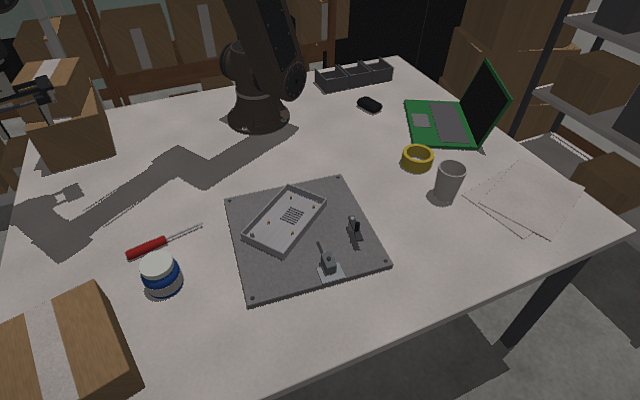

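The top view shows the board with corners near (280,133), (414,138), (414,274) and (272,268). The chassis lies around (358,215), the clip at (300,170) and the stop at (338,150). Next I'll measure these.

```bash
cat > h.py <<'E'
import numpy as np, cv2
from plant import readout, vision
def ray(n,px,cal=None):
    c=cal or vision.get_calibration(n)
    u=cv2.undistortPoints(np.array([[px]],float),c["intrinsics"],c["dist"])[0,0]
    P=c["pose"]; d=P[:3,:3]@np.array([u[0],-u[1],-1.]); return P[:3,3],d
def onz(n,px,z,cal=None):
    o,d=ray(n,px,cal); return (o+d*(z-o[2])/d[2])
def proj(n,p,cal=None):
    c=cal or vision.get_calibration(n); P=c["pose"]
    q=P[:3,:3].T@(np.array(p,float)-P[:3,3]); q=np.array([q[0],-q[1],-q[2]])
    return cv2.projectPoints(q[None],np.zeros(3),np.zeros(3),c["intrinsics"],c["dist"])[0][0,0]
E
python3 - <<'E'
import cv2,numpy as np
im=cv2.imread("pics/top0.png")
c=im[120:285,260:430]; cv2.imwrite("pics/topcrop.png",cv2.resize(c,None,fx=3.5,fy=3.5,interpolation=cv2.INTER_CUBIC))
from h import *
b=im.astype(int); g=cv2.cvtColor(im,cv2.COLOR_BGR2GRAY)
print(g[200,255:300],g[215,340:360])
m=(g<135).astype(np.uint8); m[:, :240]=0;m[:,440:]=0;m[:110]=0;m[295:]=0
m=cv2.morphologyEx(m,cv2.MORPH_CLOSE,np.ones((7,7)))
n,l,st,ce=cv2.connectedComponentsWithStats(m); i=1+np.argmax(st[1:,4]); print(st[i])
ct=cv2.findContours((l==i).astype(np.uint8),cv2.RETR_EXTERNAL,cv2.CHAIN_APPROX_NONE)[0]
ct=max(ct,key=cv2.contourArea); h=cv2.convexHull(ct)
a=cv2.approxPolyDP(h,6,True)[:,0]; print(a)
W=np.array([onz("top",p,.018) for p in a]); print(W.round(4)); print(np.linalg.norm(W-np.roll(W,-1,0),axis=1))
E
```

```text
[133 134 134 134 134 135 135 134 134 134 134 135 136 136 136 136 137 138
 134 121 103  91  91  91  90  89  90  90  92  92  91  91  90  89  90  91
  90  91  91  90  90  89  88  88  89] [113 101 101 102  91  88  99 101  89  79  89  96  87  79  92 102  90  76
  89 109]
[  240   110   200   185 34243]
[[439 110]
 [438 288]
 [240 294]
 [240 110]]
[[ 0.8374 -0.3296  0.018 ]
 [ 0.3656 -0.2837  0.018 ]
 [ 0.3711  0.2095  0.018 ]
 [ 0.8573  0.2059  0.018 ]]
[0.47401146 0.4932408  0.48618061 0.53588402]
```

View pics/topcrop.png

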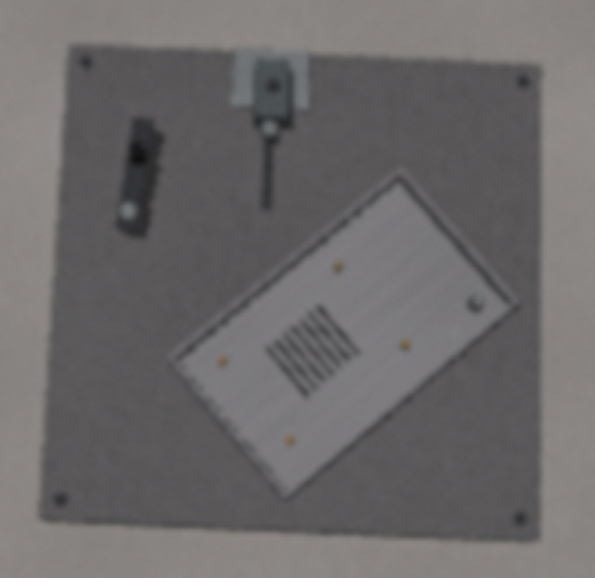

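The crop shows the board's four corners, the chassis with its pin at crop (475,303), the clip post at (128,211), its knob at (139,157), and the stop head at (272,90). I'll redo the measurement with a better threshold.

```bash
cat > m.py <<'E'
import sys
from h import *
def board(im):
    g=cv2.cvtColor(im,cv2.COLOR_BGR2GRAY)
    m=(g<114).astype(np.uint8); m[:, :262]=0;m[:,426:]=0;m[:122]=0;m[284:]=0
    m=cv2.morphologyEx(m,cv2.MORPH_OPEN,np.ones((3,3)))
    ct=cv2.findContours(m,cv2.RETR_EXTERNAL,cv2.CHAIN_APPROX_NONE)[0]
    h=cv2.convexHull(max(ct,key=cv2.contourArea))
    return cv2.approxPolyDP(h,6,True)[:,0]
E
python3 - <<'E'
from m import *
im=cv2.imread("pics/top0.png")
a=board(im); print(a)
W=np.array([onz("top",p,.018) for p in a]); print(W.round(4)); print(np.linalg.norm(W-np.roll(W,-1,0),axis=1))
C=W.mean(0); print("C",C)
f=lambda x,y:(260+x/3.5,120+y/3.5)
for nm,p,z in [("pin",(475,303),.038),("post",(128,211),.055),("knob",(139,157),.083),("holeTL",(86,62),.018),("TR",(523,81),.018),("BL",(60,499),.018),("BR",(520,518),.018),
  ("chFree-x",(288,496),.044),("chFree+x",(172,358),.044),("chPin+x",(400,175),.044),("chPin-x",(517,305),.044)]:
    print(nm,onz("top",f(*p),z).round(4))
E
```

```text
[[280 133]
 [414 139]
 [413 274]
 [271 267]]
[[ 0.7872  0.0998  0.018 ]
 [ 0.7572 -0.2542  0.018 ]
 [ 0.4033 -0.2233  0.018 ]
 [ 0.4353  0.1309  0.018 ]]
[0.35533869 0.35525422 0.35560005 0.35329656]
C [ 0.59575762 -0.06169801  0.018     ]
pin [ 0.5729 -0.1884  0.038 ]
post [0.6466 0.0588 0.055 ]
knob [0.6784 0.049  0.083 ]
holeTL [0.7736 0.0881 0.018 ]
TR [ 0.7461 -0.2411  0.018 ]
BL [0.4458 0.1152 0.018 ]
BR [ 0.4188 -0.2132  0.018 ]
chFree-x [ 0.4393 -0.0463  0.044 ]
chFree+x [0.5405 0.0313 0.044 ]
chPin+x [ 0.6688 -0.1396  0.044 ]
chPin-x [ 0.5691 -0.2176  0.044 ]
```

Run:
```python
from m import *
im=cv2.imread("pics/scene0.png")
cv2.imwrite("pics/scenecrop.png",cv2.resize(im[170:310,220:400],None,fx=4,fy=4,interpolation=cv2.INTER_CUBIC))
from scipy.spatial.transform import Rotation as Ro
s=readout.get_state(); print(Ro.from_euler('xyz',s['eef_rot'],degrees=True).as_matrix().round(3))
```

```text
[[-0.001 -0.961 -0.277]
 [ 0.001 -0.277  0.961]
 [-1.     0.     0.001]]
```

View pics/scenecrop.png

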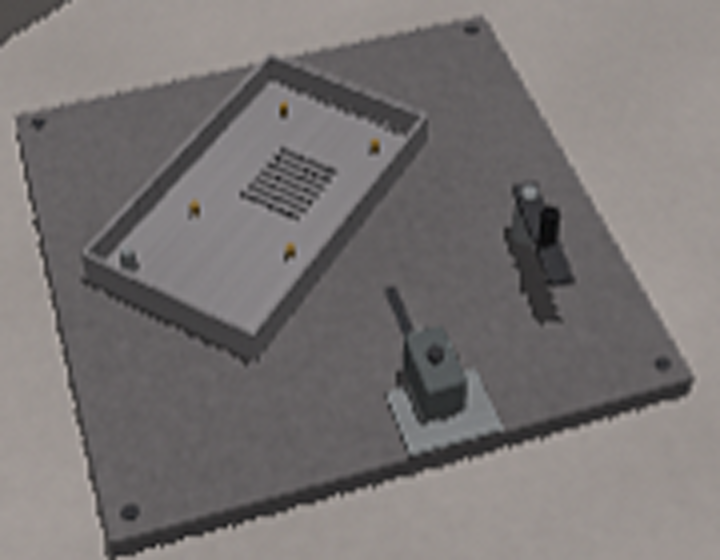

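```bash
cat >> m.py <<'E'
C=np.array([0.596,-0.0622]); yb=-0.085
def Rm(a): return np.array([[np.cos(a),-np.sin(a)],[np.sin(a),np.cos(a)]])
def B(x,y): return C+Rm(yb)@np.array([x,y])/1e3
pin=B(-10,-130)
def Ch(x,y,th): return pin+Rm(th)@np.array([x,y])/1e3   # th world yaw
def tob(p): return Rm(-yb)@(np.array(p)[:2]-C)*1e3
E
python3 - <<'E'
from m import *
f=lambda x,y:(260+x/3.5,120+y/3.5)
print("tip",tob(onz("top",f(267,208),.034)),"bush",tob(onz("top",f(268,128),.034)), "tip scene",tob(onz("scene",(220+390/4,170+288/4),.036)))
print("head top", tob(onz("top",f(272,58),.052)),tob(onz("top",f(272,115),.052)))
for x in (66,80,90,100,122):
    from scipy.optimize import brentq
    a=brentq(lambda a:-10+110/np.cos(a)-np.tan(a)*155-(x+6),-.5,.5); print(x,"a",a,"push pt",Ch(-20,180,a+yb))
for th in (.648,.5):print(th,Ch(-20,180,th),"tcp start",Ch(-20-36,180,th))
# chassis corners check
for p in [(-20,200),(110,200),(110,-20),(-20,-20)]: print(Ch(*p,.648))
E
```

```text
tip [52.44041436 24.72741726] bush [113.4139486   26.21860398] tip scene [76.19928237 23.06685647]
head top [161.63819602  25.7345564 ] [117.83669383  24.1808804 ]
66 a 0.19148214165132638 push pt [ 0.5359821 -0.0140268]
80 a 0.09314182995572934 push pt [ 0.55353455 -0.01105048]
90 a 0.026041264388807675 push pt [ 0.56564058 -0.01001595]
100 a -0.03817372694902688 push pt [ 0.57726618 -0.00978816]
122 a -0.1687925559609483 push pt [ 0.60083389 -0.01162606]
0.648 [ 0.45040681 -0.05944088] tcp start [ 0.42170427 -0.08117023]
0.5 [ 0.47115116 -0.04250533] tcp start [ 0.43955818 -0.05976465]
[ 0.43833495 -0.04349503]
[0.54198298 0.03497207]
[ 0.67477345 -0.1404323 ]
[ 0.57112541 -0.21889939]
```

```bash
python3 -m handwheel '[[[0.4,1,0,1],[0.4,1,0,1],[0.4,1,0,1],[0.4,1,0,1],[0.4,1,0,1],[0.4,1,0,1],[0.4,1,0,1],[0.4,1,0,1]]]' 0 20
```

```text
time_s: 0.9
tcp_pos: [0.3136, -0.3192, 0.2193]
eef_rot: [9.4, 89.4, 156.5]
contact_force: [0.8, 0.4, 1.1]
gripper_width: 0.0291
```

```bash
python3 -m handwheel '[[[0.35,0.8,0,1],[0.35,0.8,0,1],[0.35,0.8,0,1],[0.35,0.8,0,1],[0.35,0.8,0,1],[0.35,0.8,0,1],[0.35,0.8,0,1],[0.35,0.5,0,1]]]'
```

```text
time_s: 1.7
tcp_pos: [0.4263, -0.062, 0.2194]
eef_rot: [-1.0, 89.5, -172.0]
contact_force: [0.4, -0.6, 0.2]
gripper_width: 0.0001
```

```bash
python3 -m handwheel '[[[0,0,-0.5,1],[0,0,-0.5,1],[0,0,-0.5,1],[0,0,-0.5,1],[0,0,-0.5,1],[0,0,-0.5,1],[0,0,0,1],[0,0,0,0]]]'
```

```text
time_s: 2.5
tcp_pos: [0.4265, -0.0584, 0.0941]
eef_rot: [-25.7, 89.5, -159.8]
contact_force: [0.7, 0.7, 0.3]
gripper_width: 0.0005
```

```bash
python3 -m handwheel '[[[-0.1,-0.3,0,-0.9],[-0.1,-0.32,0,-0.9],[0,0,0,0],[0,0,0,0]]]'
```

```text
time_s: 2.9
tcp_pos: [0.4185, -0.0835, 0.0945]
eef_rot: [-26.2, 89.5, -170.0]
contact_force: [0.2, 0.4, 0.5]
gripper_width: 0.0003
```

Run:
```python
from m import *
for n in ("top","wrist"):
    im=vision.capture(n)
    if n=="top": im=cv2.resize(im[120:300,240:440],None,fx=3.5,fy=3.5,interpolation=cv2.INTER_CUBIC)
    cv2.imwrite(f"pics/{n}1.png",im)
print(readout.get_state())
```

```text
{'time_s': 3.0, 'joints': array([ 15.40771578,   5.1817678 , -39.38835017,  -0.06146817,
       -45.89827625,  20.84726885]), 'qd': array([ 0.18008464,  0.19363543, -0.0223344 , -0.08110769,  0.03783567,
        0.41078105]), 'joint_torque': array([-1.97150744e-01, -2.97126353e+01,  2.21836960e+01,  5.27723730e+00,
        2.04997411e-02, -7.59554794e-02]), 'tcp_pos': array([ 0.41853895, -0.08330266,  0.09442058]), 'eef_rot': array([ -26.18810997,   89.52954696, -169.97608358]), 'contact_force': array([ 0.11005722,  0.56327054, -0.06087702]), 'moment': array([0.05238347, 0.06398522, 0.01292207]), 'gripper_width': 0.0003660213367679097}
```

View pics/wrist1.png

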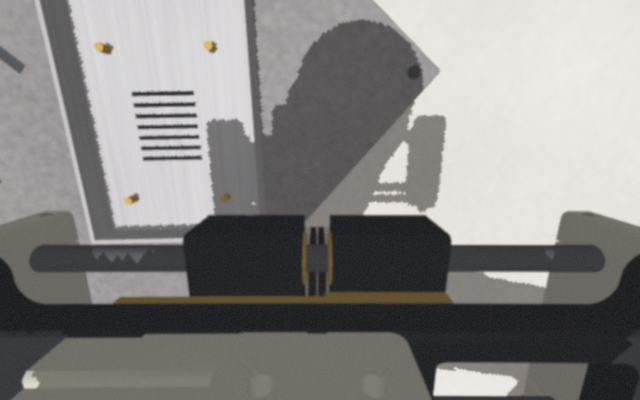

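View pics/top1.png

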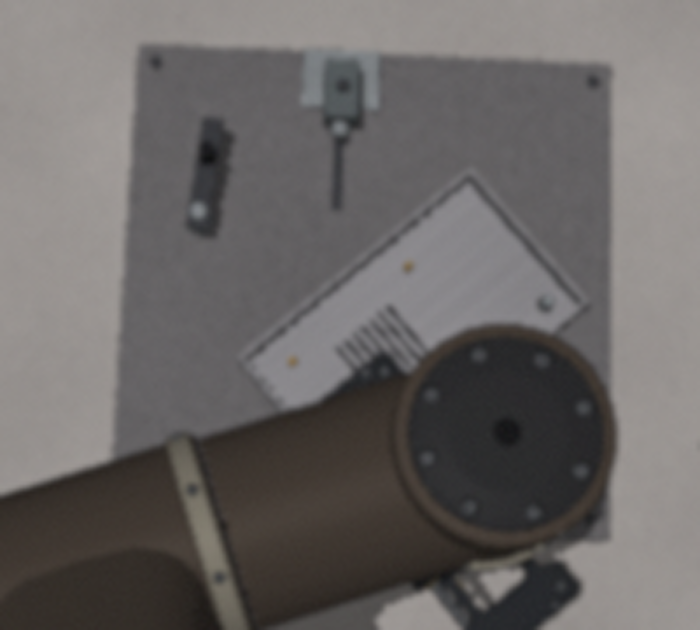

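The wrist view shows the chassis' near wall running from about (248,0) to (262,200), beside the shut fingers at columns 185–450. The top view shows the rod tip at crop (337,208), with the arm covering the free corner. I'll check the clearance and the fingertip outline.

Run:
```python
from m import *
for p in [(248,5),(255,100)]:
    for z in (.044,): 
        w=onz("wrist",p,z); print(p,w, (Rm(-.648)@(w[:2]-pin)*1e3).round(1))
t=readout.get_state()['tcp_pos']; print("tcp px",proj("wrist",t), "chassis frame",Rm(-.648)@(t[:2]-pin)*1e3)
j=np.array([np.cos(np.radians(36.2)),np.sin(np.radians(36.2)),0])
for d in (-.021,.021): print(proj("wrist",t+d*j), proj("wrist",t+d*j+[0,0,.02]))
```

```text
(248, 5) [ 0.53442791 -0.16854441  0.044     ] [-18.9  42.3]
(255, 100) [ 0.49997584 -0.12370902  0.044     ] [-19.3  98.8]
tcp px [317.1430671 239.004205 ] chassis frame [-59.81081537 180.21039737]
[353.23525092 238.92108049] [358.28470583 253.65165859]
[280.98594546 239.09765302] [276.58825626 253.88110698]
```

```bash
python3 -m handwheel '[[[0,0,-0.5,0],[0,0,-0.5,0],[0,0,-0.4,0],[0,0,-0.15,0],[0,0,0,0]]]'
```

```text
time_s: 3.5
tcp_pos: [0.4211, -0.0813, 0.0322]
eef_rot: [-26.2, 89.8, -169.7]
contact_force: [-0.6, -0.7, 0.2]
gripper_width: 0.0003
```

```bash
python3 -m handwheel '[[[0.08,0.06,-0.12,0],[0.08,0.06,0,0],[0.08,0.06,0,0],[0,0,0,0]]]'; python3 -m handwheel '[[[0.06,0.045,0,0],[0.06,0.045,0,0],[0,0,0,0]]]'
```

```text
time_s: 3.9
tcp_pos: [0.4335, -0.0727, 0.0289]
eef_rot: [147.9, 90.0, 4.5]
contact_force: [0.9, 0.5, -0.2]
gripper_width: 0.0003
time_s: 4.2
tcp_pos: [0.4393, -0.0686, 0.0296]
eef_rot: [157.0, 89.9, 13.5]
contact_force: [-0.0, -0.1, -0.2]
gripper_width: 0.0003
```

```bash
python3 -m handwheel '[[[0.06,0.045,0,0],[0.06,0.045,0,0],[0,0,0,0]]]'; python3 -m handwheel '[[[0.06,0.045,0,0],[0.06,0.045,0,0]]]'
```

```text
time_s: 4.5
tcp_pos: [0.4426, -0.0653, 0.0293]
eef_rot: [-24.6, 89.9, -168.1]
contact_force: [-1.0, 0.1, -0.0]
gripper_width: 0.0004
time_s: 4.7
tcp_pos: [0.446, -0.0621, 0.0289]
eef_rot: [-24.2, 89.8, -167.7]
contact_force: [-2.7, -1.4, 2.1]
gripper_width: 0.0006
```

```bash
python3 -m handwheel '[[[0.09,0.085,0,-0.3],[0.095,0.083,0,-0.3],[0.095,0.08,0,-0.3],[0.1,0.078,0,-0.3]]]'
python3 - <<'E'
from m import *
t=readout.get_state(); print(t['contact_force'],t['tcp_pos'])
E
```

```text
time_s: 5.1
tcp_pos: [0.4596, -0.0494, 0.0284]
eef_rot: [-20.2, 89.5, -170.0]
contact_force: [-3.3, -1.8, 1.8]
gripper_width: 0.0001
[-3.33436758 -1.76622909  1.7504219 ] [ 0.45960198 -0.04935133  0.02836202]
```

```bash
cat >> m.py <<'E'
def est(off=30.):
    s=readout.get_state(); t=s['tcp_pos'][:2]-pin
    # chassis x of tcp = -off mm
    rr=np.linalg.norm(t)*1e3; ang=np.arctan2(t[1],t[0])
    th=ang-np.arccos(-off/rr); y=np.sqrt(rr**2-off**2)
    e=s['eef_rot']; f=s['contact_force']
    print("t",round(s['time_s'],2),"th",th.round(4),"rel",(th-yb).round(4),"deg",np.degrees(th).round(1),"y",y.round(1),"yaw",round((e[2]-e[0])%180,1),"F",np.round(f,2),"Fn",round(-float(f[0]*np.cos(th)+f[1]*np.sin(th)),2),"z",s['tcp_pos'][2].round(4),"xy",s['tcp_pos'][:2].round(4))
E
python3 -c "
from m import *
est()"
python3 -m handwheel '[[[0.1,0.08,0.01,-0.3],[0.1,0.075,0,-0.3],[0.105,0.072,0.01,-0.3],[0.105,0.07,0,-0.3],[0.105,0.067,0.01,-0.3],[0.11,0.065,0,-0.3]]]'; python3 -c "
from m import *
est()"
```

```text
t 5.1 th 0.519 rel 0.604 deg 29.7 y 180.1 yaw 30.2 F [-3.33 -1.77  1.75] Fn 3.77 z 0.0284 xy [ 0.4596 -0.0494]
time_s: 5.7
tcp_pos: [0.4843, -0.0316, 0.0286]
eef_rot: [-16.9, 89.3, -176.2]
contact_force: [-2.4, -1.4, 2.2]
gripper_width: 0.0005
t 5.7 th 0.353 rel 0.438 deg 20.2 y 180.8 yaw 20.7 F [-2.36 -1.38  2.16] Fn 2.69 z 0.0286 xy [ 0.4843 -0.0316]
```

```bash
python3 -m handwheel '[[[0.11,0.06,0,-0.3],[0.11,0.057,0,-0.3],[0.112,0.054,0.01,-0.3],[0.113,0.052,0,-0.3],[0.114,0.048,0.01,-0.3]]]'; python3 -c "
from m import *
est()"
```

```text
time_s: 6.2
tcp_pos: [0.5085, -0.0196, 0.0292]
eef_rot: [-17.7, 89.2, 174.8]
contact_force: [-1.8, -0.8, -1.2]
gripper_width: 0.0003
t 6.2 th 0.2061 rel 0.2911 deg 11.8 y 181.3 yaw 12.5 F [-1.79 -0.77 -1.22] Fn 1.91 z 0.0292 xy [ 0.5085 -0.0196]
```

```bash
python3 -m handwheel '[[[0.028,0.011,0,-0.08],[0.028,0.011,0,-0.08],[0.028,0.01,0,-0.08],[0.028,0.01,0,-0.08]]]'; python3 -c "
from m import *
est()"
```

```text
time_s: 6.6
tcp_pos: [0.5136, -0.0176, 0.0293]
eef_rot: [-17.6, 89.2, 173.2]
contact_force: [-2.9, -0.8, -0.0]
gripper_width: 0.0004
t 6.6 th 0.1763 rel 0.2613 deg 10.1 y 181.4 yaw 10.7 F [-2.91 -0.8  -0.01] Fn 3.01 z 0.0293 xy [ 0.5136 -0.0176]
```

```bash
python3 -m handwheel '[[[0.028,0.01,0,-0.08],[0.028,0.01,0,-0.08],[0.028,0.01,0,-0.08],[0.028,0.01,0,-0.08],[0.028,0.009,0,-0.08],[0.028,0.009,0,-0.08]]]'; python3 -c "
from m import *
est()"
```

```text
time_s: 7.2
tcp_pos: [0.5208, -0.015, 0.0293]
eef_rot: [-18.7, 89.2, 169.4]
contact_force: [-2.5, 0.7, 0.4]
gripper_width: 0.0004
t 7.2 th 0.1354 rel 0.2204 deg 7.8 y 181.6 yaw 8.1 F [-2.52  0.7   0.45] Fn 2.4 z 0.0293 xy [ 0.5208 -0.015 ]
```

```bash
python3 -m handwheel '[[[0.028,0.009,0,-0.08],[0.028,0.009,0,-0.08],[0.028,0.009,0,-0.08],[0.028,0.009,0,-0.08],[0.028,0.008,0,-0.08],[0.028,0.008,0,-0.08]]]'; python3 -c "
from m import *
est()"
```

```text
time_s: 7.8
tcp_pos: [0.5281, -0.0127, 0.0292]
eef_rot: [-19.0, 89.2, 166.6]
contact_force: [-2.9, 0.1, -0.6]
gripper_width: 0.0001
t 7.8 th 0.0936 rel 0.1786 deg 5.4 y 181.8 yaw 5.5 F [-2.92  0.13 -0.59] Fn 2.89 z 0.0292 xy [ 0.5281 -0.0127]
```

```bash
python3 -m handwheel '[[[0.02,0.006,0,-0.06],[0.02,0.006,0,-0.06],[0.02,0.006,0,-0.06],[0.02,0.005,0,-0.06],[0.02,0.005,0,-0.06],[0.02,0.005,0,-0.06]]]'; python3 -c "
from m import *
est()"
```

```text
time_s: 8.4
tcp_pos: [0.5334, -0.0112, 0.0292]
eef_rot: [-19.2, 89.2, 164.4]
contact_force: [-2.4, 1.3, 0.1]
gripper_width: 0.0007
t 8.4 th 0.0642 rel 0.1492 deg 3.7 y 182.0 yaw 3.5 F [-2.36  1.28  0.06] Fn 2.28 z 0.0292 xy [ 0.5334 -0.0112]
```

```bash
python3 -m handwheel '[[[0.02,0.005,0,-0.06],[0.02,0.005,0,-0.06],[0.02,0.005,0,-0.06],[0.02,0.005,0,-0.06],[0.02,0.004,0,-0.06],[0.02,0.004,0,-0.06]]]'; python3 -c "
from m import *
est()"
```

```text
time_s: 9.0
tcp_pos: [0.5387, -0.0099, 0.0292]
eef_rot: [-19.8, 89.2, 161.8]
contact_force: [-2.8, 0.7, 0.3]
gripper_width: 0.0002
t 9.0 th 0.0345 rel 0.1195 deg 2.0 y 182.1 yaw 1.6 F [-2.85  0.67  0.31] Fn 2.82 z 0.0292 xy [ 0.5387 -0.0099]
```

Run:
```python
from m import *
im=vision.capture("top"); cv2.imwrite("pics/top2.png",cv2.resize(im[120:300,240:440],None,fx=3.5,fy=3.5,interpolation=cv2.INTER_CUBIC))
im=vision.capture("scene"); cv2.imwrite("pics/scene2.png",cv2.resize(im[150:310,210:400],None,fx=4,fy=3.7,interpolation=cv2.INTER_CUBIC))
```

```text
(no output)
```

View pics/top2.png

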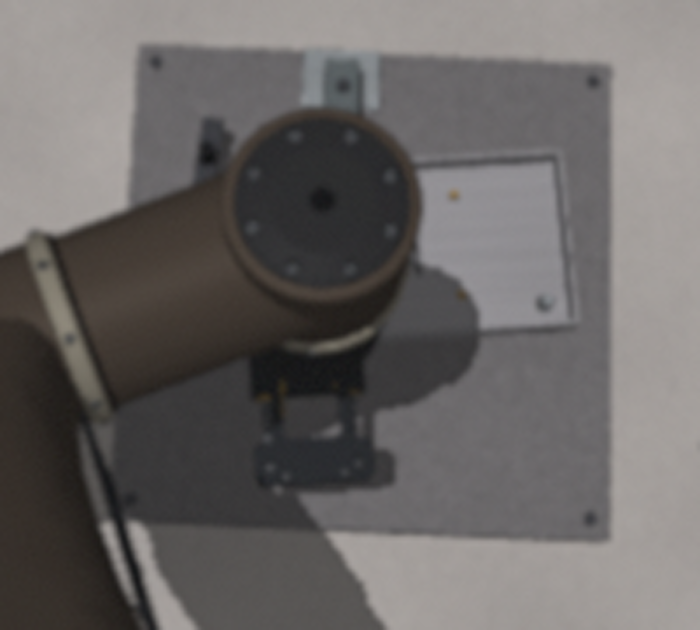

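View pics/scene2.png

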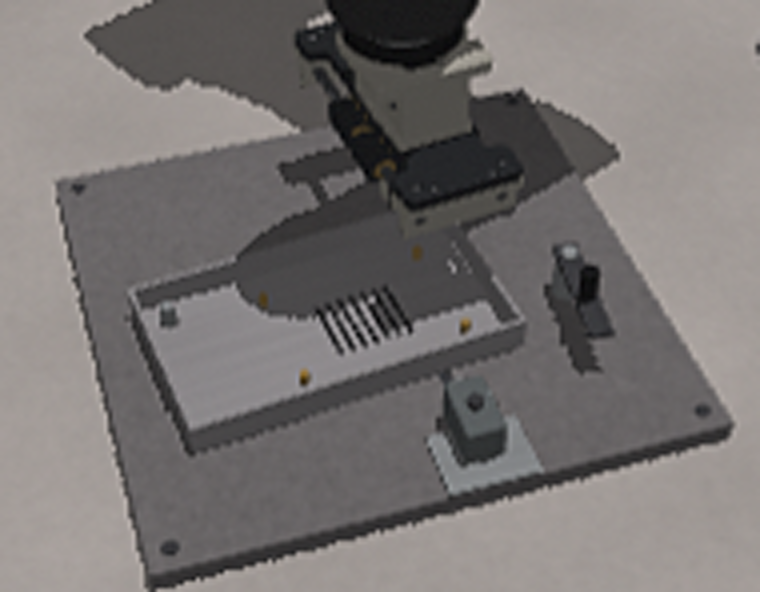

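The scene view shows the chassis' far wall just short of the stub of plunger at about (450,375), in front of the head. I'll keep going slowly.

```bash
python3 -m handwheel '[[[0.02,0.004,0,-0.06],[0.02,0.004,0,-0.06],[0.02,0.004,0,-0.06],[0.02,0.004,0,-0.06],[0.02,0.003,0,-0.06],[0.02,0.003,0,-0.06]]]'; python3 -c "
from m import *
est()"
```

```text
time_s: 9.7
tcp_pos: [0.5441, -0.0088, 0.0293]
eef_rot: [-21.1, 89.3, 158.6]
contact_force: [-2.5, 0.1, -0.8]
gripper_width: 0.0004
t 9.7 th 0.005 rel 0.09 deg 0.3 y 182.3 yaw 179.7 F [-2.54  0.06 -0.79] Fn 2.54 z 0.0293 xy [ 0.5441 -0.0088]
```

```bash
python3 -m handwheel '[[[0.02,0.004,0,-0.06],[0.02,0.003,0,-0.06],[0.02,0.003,0,-0.06],[0.02,0.003,0,-0.06],[0.02,0.003,0,-0.06],[0.02,0.003,0,-0.06]]]'; python3 -c "
from m import *
est()"
```

```text
time_s: 10.3
tcp_pos: [0.5496, -0.0077, 0.0293]
eef_rot: [-22.9, 89.3, 154.8]
contact_force: [-1.5, 0.4, -1.4]
gripper_width: 0.0006
t 10.3 th -0.0254 rel 0.0596 deg -1.5 y 182.4 yaw 177.7 F [-1.48  0.45 -1.36] Fn 1.49 z 0.0293 xy [ 0.5496 -0.0077]
```

```bash
python3 -m handwheel '[[[0.02,0.002,0,-0.06],[0.02,0.002,0,-0.06],[0.02,0.002,0,-0.06],[0.02,0.002,0,-0.06]]]'; python3 -c "
from m import *
est()"
```

```text
time_s: 10.7
tcp_pos: [0.5532, -0.0072, 0.0292]
eef_rot: [-23.8, 89.3, 152.6]
contact_force: [-2.2, 0.9, -0.2]
gripper_width: 0.0007
t 10.7 th -0.045 rel 0.04 deg -2.6 y 182.5 yaw 176.4 F [-2.22  0.88 -0.2 ] Fn 2.25 z 0.0292 xy [ 0.5532 -0.0072]
```

```bash
python3 -m handwheel '[[[0.02,0.002,0,-0.06],[0.02,0.002,0,-0.06],[0.02,0.002,0,-0.06],[0.02,0.002,0,-0.06]]]'; python3 -c "
from m import *
est()"
```

```text
time_s: 11.1
tcp_pos: [0.5568, -0.0069, 0.0292]
eef_rot: [-24.2, 89.3, 150.9]
contact_force: [-1.8, 1.4, -0.7]
gripper_width: 0.0003
t 11.1 th -0.0643 rel 0.0207 deg -3.7 y 182.5 yaw 175.1 F [-1.75  1.41 -0.74] Fn 1.84 z 0.0292 xy [ 0.5568 -0.0069]
```

Run:
```python
from m import *
im=vision.capture("scene"); cv2.imwrite("pics/scene3.png",cv2.resize(im[190:290,260:400],None,fx=5.5,fy=5.5,interpolation=cv2.INTER_CUBIC))
```

```text
(no output)
```

View pics/scene3.png

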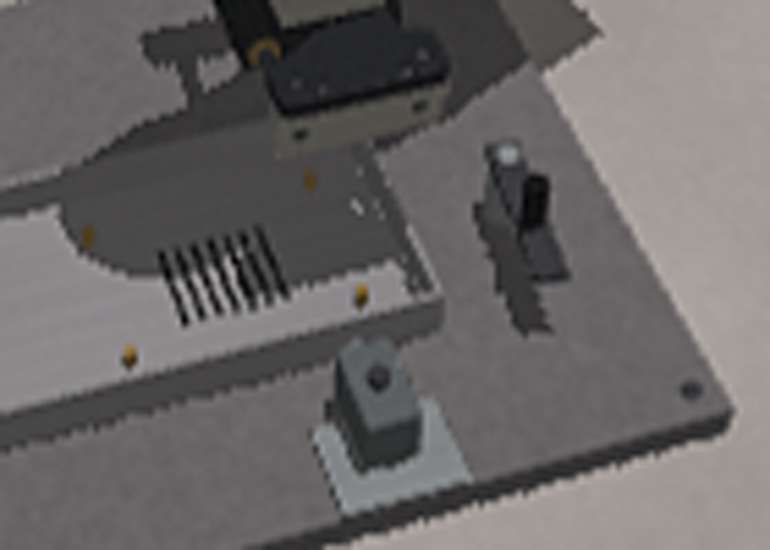

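The chassis wall is now close to the head front, at about (340,360). I'll keep the same small steps.

```bash
python3 -m handwheel '[[[0.018,0.001,0,-0.05],[0.018,0.001,0,-0.05],[0.018,0.001,0,-0.05],[0.018,0.001,0,-0.05]]]'; python3 -c "
from m import *
est()"
```

```text
time_s: 11.55
tcp_pos: [0.56, -0.0066, 0.0293]
eef_rot: [-25.0, 89.3, 149.0]
contact_force: [-2.3, 0.4, -0.7]
gripper_width: 0.0001
t 11.55 th -0.082 rel 0.003 deg -4.7 y 182.5 yaw 174.0 F [-2.26  0.44 -0.74] Fn 2.29 z 0.0293 xy [ 0.56   -0.0066]
```

```bash
python3 -m handwheel '[[[0.018,0.001,0,-0.05],[0.018,0,0,-0.05],[0.018,0.001,0,-0.05],[0.018,0,0,-0.05]]]'; python3 -c "
from m import *
est()"
```

```text
time_s: 11.95
tcp_pos: [0.5632, -0.0065, 0.0293]
eef_rot: [-25.1, 89.3, 147.8]
contact_force: [-2.2, 1.6, -0.4]
gripper_width: 0.0007
t 11.95 th -0.0993 rel -0.0143 deg -5.7 y 182.3 yaw 172.9 F [-2.19  1.56 -0.44] Fn 2.33 z 0.0293 xy [ 0.5632 -0.0065]
```

```bash
python3 -m handwheel '[[[0.018,0.001,0,-0.05],[0.018,0,0,-0.05],[0.018,0,0,-0.05],[0.018,0,0,-0.05]]]'; python3 -c "
from m import *
est()"
```

```text
time_s: 12.35
tcp_pos: [0.5664, -0.0064, 0.0293]
eef_rot: [-25.7, 89.3, 146.1]
contact_force: [-1.6, 2.0, -0.4]
gripper_width: 0.0006
t 12.35 th -0.1167 rel -0.0317 deg -6.7 y 182.3 yaw 171.8 F [-1.59  1.99 -0.43] Fn 1.81 z 0.0293 xy [ 0.5664 -0.0064]
```

```bash
python3 -m handwheel '[[[0.018,0,0,-0.05],[0.018,0,0,-0.05],[0.018,0,0,-0.05],[0.018,0,0,-0.05]]]'; python3 -c "
from m import *
est()"
```

```text
time_s: 12.75
tcp_pos: [0.5693, -0.0063, 0.0293]
eef_rot: [-24.7, 89.3, 146.0]
contact_force: [-2.6, 1.7, -0.3]
gripper_width: 0.0003
t 12.75 th -0.1325 rel -0.0475 deg -7.6 y 182.2 yaw 170.7 F [-2.56  1.65 -0.34] Fn 2.75 z 0.0293 xy [ 0.5693 -0.0063]
```

```bash
python3 -m handwheel '[[[0.018,-0.001,0,-0.05],[0.018,-0.001,0,-0.05],[0.018,-0.001,0,-0.05],[0.018,-0.001,0,-0.05]]]'; python3 -c "
from m import *
est()"
```

```text
time_s: 13.15
tcp_pos: [0.5724, -0.0063, 0.0293]
eef_rot: [-25.3, 89.3, 144.4]
contact_force: [-3.5, 2.8, 1.1]
gripper_width: 0.0003
t 13.15 th -0.149 rel -0.064 deg -8.5 y 182.1 yaw 169.6 F [-3.45  2.82  1.08] Fn 3.83 z 0.0293 xy [ 0.5724 -0.0063]
```

Run:
```python
from m import *
im=vision.capture("scene"); cv2.imwrite("pics/scene4.png",cv2.resize(im[190:290,260:400],None,fx=5.5,fy=5.5,interpolation=cv2.INTER_CUBIC))
```

```text
(no output)
```

View pics/scene4.png

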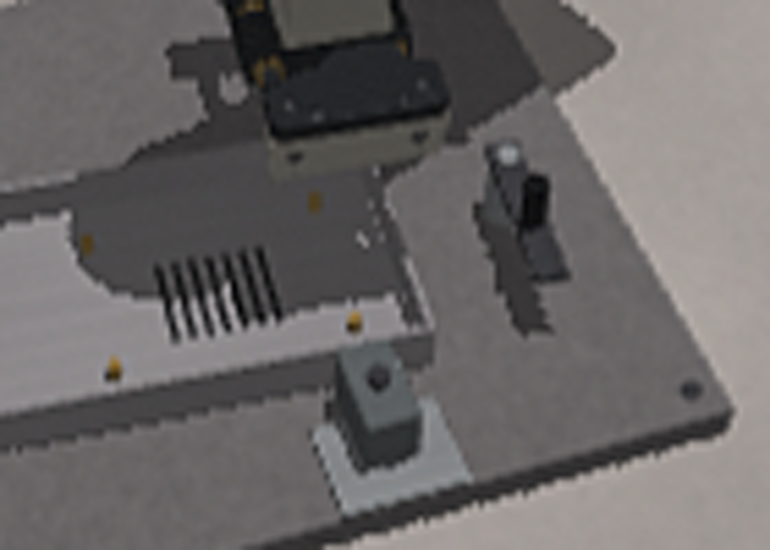

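```bash
python3 -m handwheel '[[[0.012,0,0,-0.02],[0.012,0,0,-0.02],[0.012,0,0,-0.02]]]'; python3 -c "
from m import *
est()"
```

```text
time_s: 13.5
tcp_pos: [0.5736, -0.0064, 0.0293]
eef_rot: [-23.3, 89.2, 146.0]
contact_force: [-5.0, 2.8, 2.6]
gripper_width: 0.0005
t 13.5 th -0.1558 rel -0.0708 deg -8.9 y 182.1 yaw 169.3 F [-5.04  2.8   2.61] Fn 5.41 z 0.0293 xy [ 0.5736 -0.0064]
```

```bash
python3 -m handwheel '[[[0.012,0,0,-0.02],[0.012,0,0,-0.02],[0.012,0,0,-0.02]]]'; python3 -c "
from m import *
est()"
```

```text
time_s: 13.8
tcp_pos: [0.5736, -0.0063, 0.0293]
eef_rot: [-17.9, 89.1, 151.1]
contact_force: [-4.7, 3.2, 1.9]
gripper_width: 0.0004
t 13.8 th -0.1558 rel -0.0708 deg -8.9 y 182.1 yaw 169.0 F [-4.71  3.23  1.95] Fn 5.15 z 0.0293 xy [ 0.5736 -0.0063]
```

```bash
python3 -m handwheel '[[[0.012,0,0,-0.02],[0.012,0,0,-0.02],[0.012,0,0,-0.02]]]'; python3 -c "
from m import *
est()"
```

```text
time_s: 14.1
tcp_pos: [0.5735, -0.0062, 0.0293]
eef_rot: [-13.5, 89.0, 155.2]
contact_force: [-5.2, 3.2, 2.2]
gripper_width: 0.0006
t 14.1 th -0.1552 rel -0.0702 deg -8.9 y 182.3 yaw 168.6 F [-5.21  3.16  2.19] Fn 5.63 z 0.0293 xy [ 0.5735 -0.0062]
```

```bash
python3 -m handwheel '[[[0.018,0.004,0,0],[0.018,0.004,0,0]]]'; python3 -c "
from m import *
est()"
```

```text
time_s: 14.3
tcp_pos: [0.5735, -0.0062, 0.0293]
eef_rot: [-9.1, 88.9, 159.5]
contact_force: [-5.7, 1.9, 3.1]
gripper_width: 0.0005
t 14.3 th -0.1553 rel -0.0703 deg -8.9 y 182.3 yaw 168.6 F [-5.73  1.91  3.08] Fn 5.96 z 0.0293 xy [ 0.5735 -0.0062]
```

```bash
python3 -m handwheel '[[[0.024,0.003,0,0],[0.024,0.003,0,0]]]'; python3 -c "
from m import *
est()"
```

```text
time_s: 14.5
tcp_pos: [0.5736, -0.0062, 0.0294]
eef_rot: [-5.3, 88.7, 163.3]
contact_force: [-7.1, 2.9, 4.3]
gripper_width: -0.0
t 14.5 th -0.1557 rel -0.0707 deg -8.9 y 182.2 yaw 168.6 F [-7.09  2.87  4.26] Fn 7.45 z 0.0294 xy [ 0.5736 -0.0062]
```

```bash
python3 -m handwheel '[[[0.03,0.003,0,0],[0.03,0.003,0,0]]]'; python3 -c "
from m import *
est()"
```

```text
time_s: 14.7
tcp_pos: [0.5737, -0.0062, 0.0294]
eef_rot: [-1.8, 88.5, 166.8]
contact_force: [-7.3, 2.5, 4.1]
gripper_width: 0.0006
t 14.7 th -0.1563 rel -0.0713 deg -9.0 y 182.2 yaw 168.6 F [-7.28  2.53  4.05] Fn 7.58 z 0.0294 xy [ 0.5737 -0.0062]
```

```bash
python3 -m handwheel '[[[0.038,0.004,0.005,0],[0.038,0.004,0.005,0]]]'; python3 -c "
from m import *
est()"
```

```text
time_s: 14.9
tcp_pos: [0.5738, -0.0062, 0.0295]
eef_rot: [1.4, 88.2, 169.9]
contact_force: [-8.7, 2.6, 4.4]
gripper_width: 0.0005
t 14.9 th -0.1568 rel -0.0718 deg -9.0 y 182.2 yaw 168.5 F [-8.7   2.59  4.41] Fn 9.0 z 0.0295 xy [ 0.5738 -0.0062]
```

```bash
python3 -m handwheel '[[[0.045,0.004,0.005,0],[0.045,0.004,0.005,0]]]'; python3 -c "
from m import *
est()"
```

```text
time_s: 15.1
tcp_pos: [0.5739, -0.0062, 0.0296]
eef_rot: [4.0, 87.8, 172.5]
contact_force: [-8.8, 4.6, 5.8]
gripper_width: 0.0004
t 15.1 th -0.1572 rel -0.0722 deg -9.0 y 182.2 yaw 168.5 F [-8.83  4.64  5.81] Fn 9.45 z 0.0296 xy [ 0.5739 -0.0062]
```

```bash
python3 -m handwheel '[[[0.05,0.012,0.018,0],[0.05,0.012,0.018,0]]]'; python3 -c "
from m import *
est()"
```

```text
time_s: 15.3
tcp_pos: [0.574, -0.006, 0.0298]
eef_rot: [6.5, 87.4, 175.0]
contact_force: [-6.5, 1.5, -0.7]
gripper_width: 0.0006
t 15.3 th -0.1575 rel -0.0725 deg -9.0 y 182.4 yaw 168.4 F [-6.52  1.55 -0.65] Fn 6.68 z 0.0298 xy [ 0.574 -0.006]
```

```bash
python3 -m handwheel '[[[0.06,0.004,0.006,0],[0.065,0.004,0.006,0]]]'; python3 -c "
from m import *
est()"
```

```text
time_s: 15.5
tcp_pos: [0.574, -0.0063, 0.0295]
eef_rot: [8.5, 86.9, 176.9]
contact_force: [-11.8, 3.8, 7.3]
gripper_width: 0.0004
t 15.5 th -0.1577 rel -0.0727 deg -9.0 y 182.2 yaw 168.3 F [-11.79   3.83   7.3 ] Fn 12.24 z 0.0295 xy [ 0.574  -0.0063]
```

```bash
python3 -m handwheel '[[[0.063,0.006,0.009,0]]]'; python3 -c "
from m import *
est()"; python3 -m handwheel '[[[0.063,0.006,0.009,0]]]'; python3 -c "
from m import *
est()"
```

```text
time_s: 15.6
tcp_pos: [0.5739, -0.0063, 0.0296]
eef_rot: [9.2, 86.6, 177.5]
contact_force: [-10.7, 4.1, 5.4]
gripper_width: 0.0004
t 15.6 th -0.1574 rel -0.0724 deg -9.0 y 182.1 yaw 168.3 F [-10.71   4.13   5.37] Fn 11.23 z 0.0296 xy [ 0.5739 -0.0063]
time_s: 15.7
tcp_pos: [0.5738, -0.0063, 0.0297]
eef_rot: [9.8, 86.4, 178.1]
contact_force: [-9.7, 4.3, 6.6]
gripper_width: 0.0007
t 15.7 th -0.157 rel -0.072 deg -9.0 y 182.2 yaw 168.3 F [-9.68  4.31  6.58] Fn 10.24 z 0.0297 xy [ 0.5738 -0.0063]
```

```bash
python3 -m handwheel '[[[0.075,0.006,0.008,0]]]'; python3 -c "
from m import *
est()"; python3 -m handwheel '[[[0.075,0.006,0.008,0]]]'; python3 -c "
from m import *
est()"
```

```text
time_s: 15.8
tcp_pos: [0.5739, -0.0063, 0.0298]
eef_rot: [10.4, 86.1, 178.6]
contact_force: [-12.5, 4.9, 8.7]
gripper_width: 0.0008
t 15.8 th -0.1575 rel -0.0725 deg -9.0 y 182.2 yaw 168.2 F [-12.54   4.91   8.66] Fn 13.16 z 0.0298 xy [ 0.5739 -0.0063]
time_s: 15.9
tcp_pos: [0.5739, -0.0063, 0.0298]
eef_rot: [10.9, 85.8, 179.1]
contact_force: [-12.3, 6.1, 9.3]
gripper_width: 0.0007
t 15.9 th -0.1572 rel -0.0722 deg -9.0 y 182.2 yaw 168.2 F [-12.34   6.09   9.25] Fn 13.14 z 0.0298 xy [ 0.5739 -0.0063]
```

```bash
python3 -m handwheel '[[[0.068,0.009,0.016,0]]]'; python3 -c "
from m import *
est()"
```

```text
time_s: 16.0
tcp_pos: [0.5737, -0.0062, 0.03]
eef_rot: [11.3, 85.5, 179.5]
contact_force: [-8.2, 2.1, 1.8]
gripper_width: 0.0005
t 16.0 th -0.1563 rel -0.0713 deg -9.0 y 182.2 yaw 168.2 F [-8.22  2.09  1.85] Fn 8.45 z 0.03 xy [ 0.5737 -0.0062]
```

```bash
for i in 1; do :; done; python3 -m handwheel '[[[0.073,0.007,0.009,0]]]'; python3 -c "
from m import *
est()"
```

```text
time_s: 16.1
tcp_pos: [0.5738, -0.0062, 0.0301]
eef_rot: [11.7, 85.2, 179.8]
contact_force: [-11.0, 4.4, 7.2]
gripper_width: 0.0004
t 16.1 th -0.1565 rel -0.0715 deg -9.0 y 182.2 yaw 168.1 F [-11.03   4.4    7.22] Fn 11.58 z 0.0301 xy [ 0.5738 -0.0062]
```

```bash
python3 -m handwheel '[[[0.074,0.008,0.009,0]]]'; python3 -c "
from m import *
est()";  python3 -m handwheel '[[[0.075,0.008,0.009,0]]]'; python3 -c "
from m import *
est()"
```

```text
time_s: 16.2
tcp_pos: [0.5737, -0.0062, 0.0301]
eef_rot: [12.1, 84.8, -179.8]
contact_force: [-11.5, 3.9, 8.0]
gripper_width: 0.0005
t 16.2 th -0.156 rel -0.071 deg -8.9 y 182.2 yaw 168.1 F [-11.54   3.87   8.01] Fn 12.0 z 0.0301 xy [ 0.5737 -0.0062]
time_s: 16.3
tcp_pos: [0.5736, -0.0062, 0.0302]
eef_rot: [12.4, 84.5, -179.5]
contact_force: [-11.8, 4.5, 7.9]
gripper_width: 0.0009
t 16.3 th -0.1557 rel -0.0707 deg -8.9 y 182.2 yaw 168.0 F [-11.81   4.54   7.93] Fn 12.37 z 0.0302 xy [ 0.5736 -0.0062]
```

```bash
python3 -m handwheel '[[[0.074,0.008,0.009,0],[0.074,0.008,0.009,0]]]'; python3 -c "
from m import *
est()";  python3 -m handwheel '[[[0.074,0.008,0.009,0],[0.075,0.008,0.009,0]]]'; python3 -c "
from m import *
est()"
```

```text
time_s: 16.5
tcp_pos: [0.5735, -0.0062, 0.0304]
eef_rot: [13.0, 83.9, -179.0]
contact_force: [-11.0, 3.4, 7.1]
gripper_width: 0.0001
t 16.5 th -0.1549 rel -0.0699 deg -8.9 y 182.2 yaw 168.0 F [-10.97   3.41   7.07] Fn 11.37 z 0.0304 xy [ 0.5735 -0.0062]
time_s: 16.7
tcp_pos: [0.5733, -0.0062, 0.0306]
eef_rot: [13.4, 83.2, -178.7]
contact_force: [-11.5, 4.3, 5.8]
gripper_width: 0.0006
t 16.7 th -0.1541 rel -0.0691 deg -8.8 y 182.2 yaw 167.9 F [-11.5    4.31   5.77] Fn 12.02 z 0.0306 xy [ 0.5733 -0.0062]
```

```bash
python3 -m handwheel '[[[-0.03,0.004,0.01,0],[-0.05,0.006,0,0],[-0.1,0.01,0,0],[-0.2,0.03,0,0],[-0.3,0.05,0.1,0]]]'; python3 -c "
from m import *
est()
for n in ('scene','top'):
    cv2.imwrite(f'pics/{n}5.png',cv2.resize(vision.capture(n)[120:300,220:440],None,fx=3.5,fy=3.3,interpolation=cv2.INTER_CUBIC))
"
```

```text
time_s: 17.2
tcp_pos: [0.5477, -0.0028, 0.0352]
eef_rot: [13.8, 83.5, -178.3]
contact_force: [-0.5, -0.2, 0.4]
gripper_width: 0.0003
t 17.2 th -0.0142 rel 0.0708 deg -0.8 y 187.7 yaw 167.9 F [-0.54 -0.15  0.37] Fn 0.54 z 0.0352 xy [ 0.5477 -0.0028]
```

View pics/scene5.png

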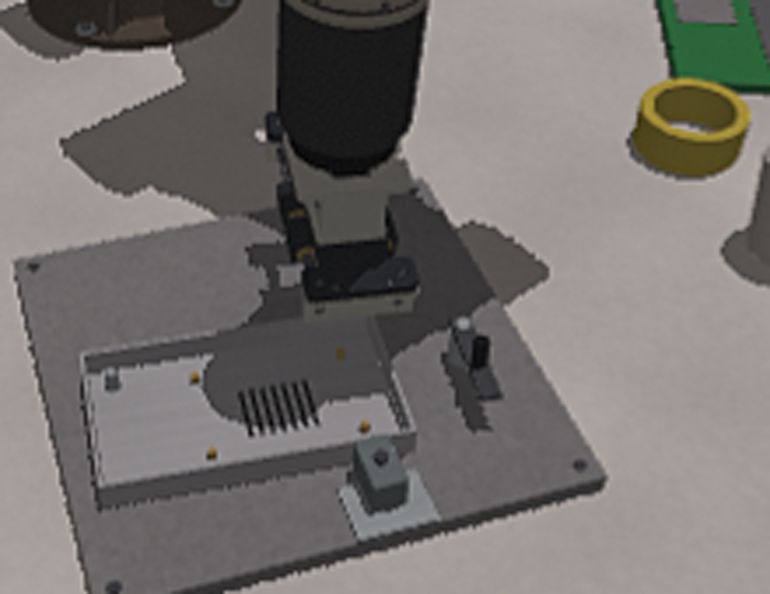

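View pics/top5.png

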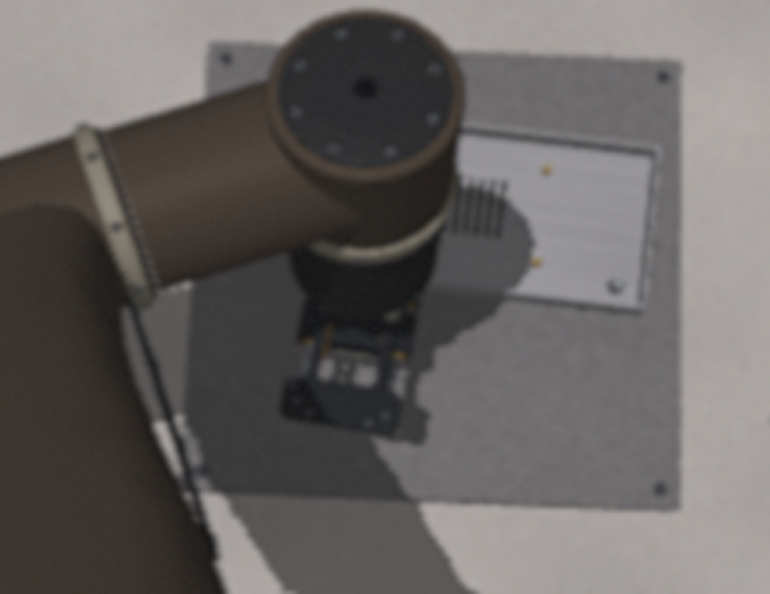

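The chassis sits home against the stop in both views and the clip is still open. I'll raise the tool and move to the clip.

```bash
python3 -m handwheel '[[[0,0,0.9,0],[0,0,0.9,0.5],[0,0,0.8,1],[0.6,0.25,0.2,1],[0.6,0.25,0,1],[0.6,0.25,0,1],[0.6,0.25,0,1],[0.6,0.25,0,1]]]'; python3 -m handwheel '[[[0.5,0.25,0,1],[0.5,0.25,0,1],[0,0,0,0.7],[0,0,0,0]]]';  python3 -c "
from m import *
est()
cv2.imwrite('pics/wrist6.png',vision.capture('wrist'))
cv2.imwrite('pics/top6.png',cv2.resize(vision.capture('top')[120:300,220:440],None,fx=3.5,fy=3.3,interpolation=cv2.INTER_CUBIC))
"
```

```text
time_s: 18.1
tcp_pos: [0.6665, 0.0484, 0.1583]
eef_rot: [15.5, 83.9, -142.9]
contact_force: [0.3, 0.5, -0.8]
gripper_width: 0.0004
time_s: 18.5
tcp_pos: [0.71, 0.0714, 0.1578]
eef_rot: [16.1, 83.9, -128.0]
contact_force: [-0.0, 0.3, -0.2]
gripper_width: 0.0004
t 18.5 th -0.5774 rel -0.4924 deg -33.1 y 293.4 yaw 35.9 F [-0.05  0.34 -0.19] Fn 0.22 z 0.1578 xy [0.71   0.0714]
```

View pics/wrist6.png

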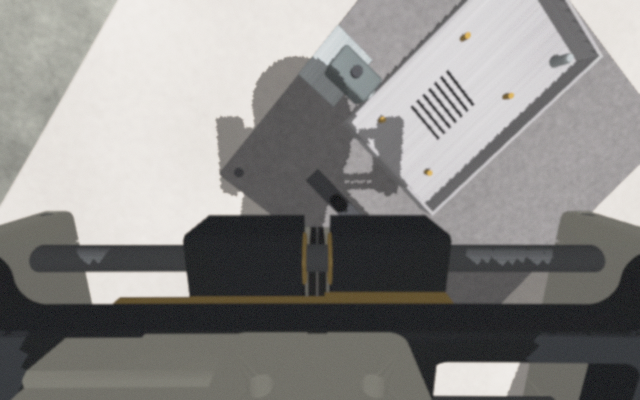

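View pics/top6.png

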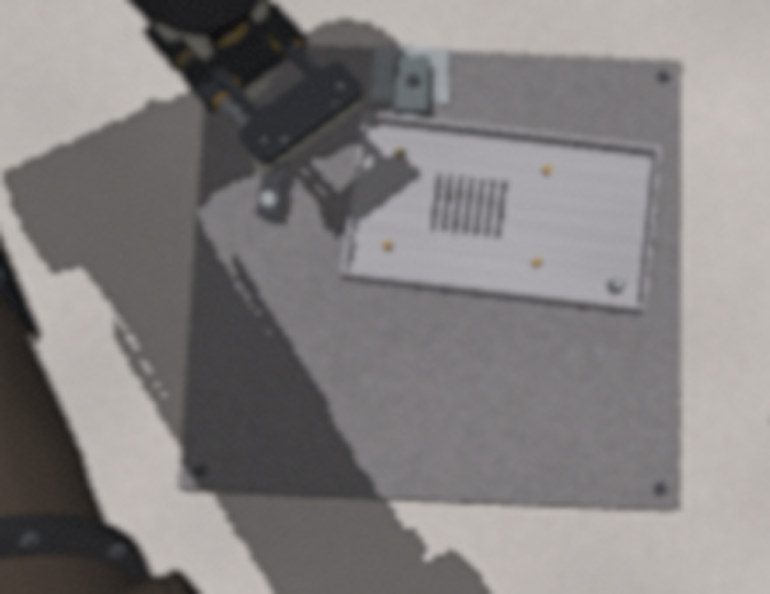

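The wrist view shows the knob at about (338,198), the bar tip at (316,177) and the stop head at (355,72).

Run:
```python
from m import *
im=cv2.imread("pics/wrist6.png")
cv2.imwrite("pics/w6c.png",cv2.resize(im[150:220,280:420],None,fx=5.5,fy=5.5,interpolation=cv2.INTER_CUBIC))
for p in [(334,195),(338,198),(341,203)]:
  for z in (.06,.083): print(p,z,onz("wrist",p,z).round(4))
post=B(40,125)
for c in (0,.1,.2,.3): print(c,post+.04*np.array([np.cos(yb-c),np.sin(yb-c)]), [proj("wrist",list(post+.04*np.array([np.cos(yb-c),np.sin(yb-c)]))+[z]).round(0) for z in (.055,.083)])
```

```text
(334, 195) 0.06 [0.6923 0.0514 0.06  ]
(334, 195) 0.083 [0.6981 0.0498 0.083 ]
(338, 198) 0.06 [0.6875 0.0516 0.06  ]
(338, 198) 0.083 [0.6938 0.0499 0.083 ]
(341, 203) 0.06 [0.6824 0.0538 0.06  ]
(341, 203) 0.083 [0.6891 0.0519 0.083 ]
0 [0.68632338 0.05555689] [array([336., 201.]), array([341., 208.])]
0.1 [0.68578525 0.05159494] [array([339., 198.]), array([344., 205.])]
0.2 [0.68485426 0.0477065 ] [array([342., 195.]), array([348., 202.])]
0.3 [0.68353973 0.04393044] [array([345., 193.]), array([352., 199.])]
```

View pics/w6c.png

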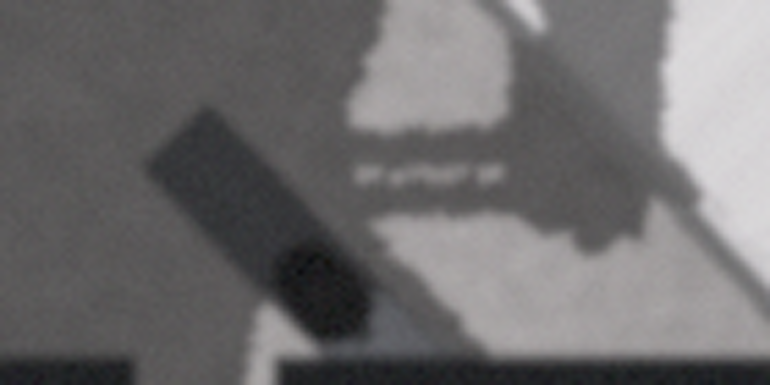

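```bash
python3 -m handwheel '[[[0,0,-0.7,0],[0,0,-0.7,0],[0,0,-0.6,0],[0,0,-0.3,0],[0,0,0,0]]]'; python3 -c "
from m import *
est()"
```

```text
time_s: 19.1
tcp_pos: [0.7092, 0.07, 0.0671]
eef_rot: [18.0, 84.2, -126.8]
contact_force: [0.7, -0.5, -0.2]
gripper_width: 0.0003
t 19.1 th -0.5776 rel -0.4926 deg -33.1 y 291.8 yaw 35.2 F [ 0.71 -0.51 -0.23] Fn -0.87 z 0.0671 xy [0.7092 0.07  ]
```

```bash
python3 -m handwheel '[[[-0.08,-0.06,-0.08,0],[-0.08,-0.06,0,0],[-0.06,-0.05,0,0]]]'; python3 -c "
from m import *
est()"
```

```text
time_s: 19.4
tcp_pos: [0.7031, 0.0636, 0.0668]
eef_rot: [20.8, 84.5, -124.1]
contact_force: [3.5, 0.1, -1.0]
gripper_width: 0.0006
t 19.4 th -0.5718 rel -0.4868 deg -32.8 y 283.4 yaw 35.2 F [ 3.47  0.05 -1.05] Fn -2.89 z 0.0668 xy [0.7031 0.0636]
```

```bash
python3 -m handwheel '[[[0,-0.1,-0.03,0],[-0.015,-0.1,-0.02,0],[-0.025,-0.098,0,0],[-0.035,-0.095,0,0]]]'; python3 -c "
from m import *
est()"
```

```text
time_s: 19.8
tcp_pos: [0.7003, 0.0475, 0.0674]
eef_rot: [21.7, 84.7, -123.2]
contact_force: [1.0, 1.8, -0.3]
gripper_width: 0.0006
t 19.8 th -0.5955 rel -0.5105 deg -34.1 y 267.6 yaw 35.2 F [ 0.97  1.78 -0.29] Fn 0.2 z 0.0674 xy [0.7003 0.0475]
```

```bash
python3 -m handwheel '[[[-0.053,-0.085,-0.03,0],[-0.062,-0.079,-0.03,0],[-0.07,-0.072,0,0],[-0.077,-0.064,0,0]]]'; python3 -c "
from m import *
est()
im=vision.capture('scene'); cv2.imwrite('pics/scene7.png',cv2.resize(im[170:290,250:400],None,fx=5,fy=5,interpolation=cv2.INTER_CUBIC))"
```

```text
time_s: 20.2
tcp_pos: [0.6899, 0.034, 0.0656]
eef_rot: [22.6, 84.7, -122.3]
contact_force: [2.0, 1.0, 0.4]
gripper_width: -0.0
t 20.2 th -0.5913 rel -0.5063 deg -33.9 y 250.7 yaw 35.2 F [2.04 0.96 0.41] Fn -1.16 z 0.0656 xy [0.6899 0.034 ]
```

View pics/scene7.png

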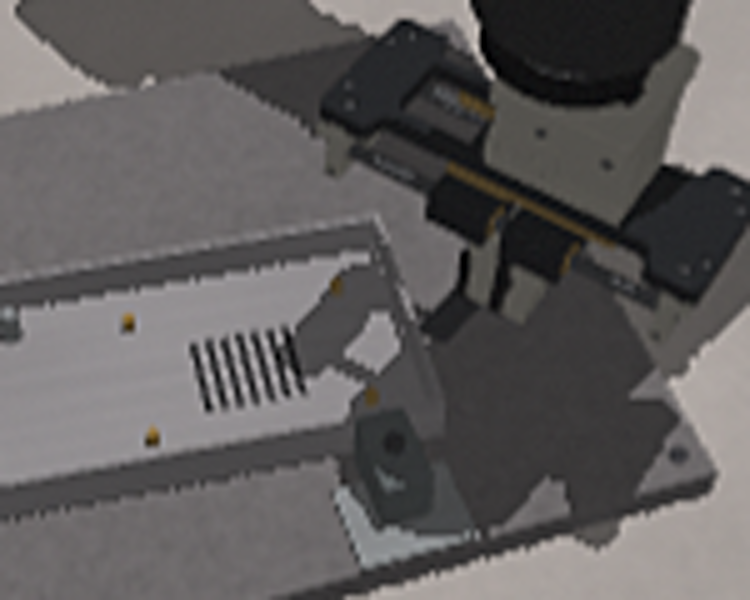

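The bar, at about (440,310), is turning towards the chassis with the shut fingers behind the knob, so I'll follow the arc round.

```bash
python3 -m handwheel '[[[-0.084,-0.054,0,0],[-0.089,-0.045,0,0],[-0.093,-0.036,0,0],[-0.096,-0.028,0,0]]]'; python3 -c "
from m import *
est()"
```

```text
time_s: 20.65
tcp_pos: [0.6741, 0.0265, 0.0656]
eef_rot: [22.7, 84.7, -122.1]
contact_force: [1.7, 0.5, 0.6]
gripper_width: 0.0003
t 20.65 th -0.5538 rel -0.4688 deg -31.7 y 237.0 yaw 35.2 F [1.67 0.49 0.63] Fn -1.17 z 0.0656 xy [0.6741 0.0265]
```

```bash
python3 -m handwheel '[[[-0.08,-0.016,0,0],[-0.08,-0.01,0,0],[-0.05,-0.003,0,0],[-0.04,-0.001,0,0]]]'; python3 -c "
from m import *
est()"
```

```text
time_s: 21.05
tcp_pos: [0.6675, 0.0268, 0.0666]
eef_rot: [27.1, 85.1, -117.7]
contact_force: [6.7, 0.8, -2.6]
gripper_width: 0.0004
t 21.05 th -0.529 rel -0.444 deg -30.3 y 234.6 yaw 35.2 F [ 6.67  0.77 -2.64] Fn -5.37 z 0.0666 xy [0.6675 0.0268]
```

```bash
python3 -m handwheel '[[[-0.04,0,0,0],[-0.04,0.003,0,0]]]'; python3 -c "
from m import *
est()"
```

```text
time_s: 21.25
tcp_pos: [0.6669, 0.0276, 0.0671]
eef_rot: [30.3, 85.3, -114.4]
contact_force: [5.5, 0.2, -2.6]
gripper_width: 0.0005
t 21.25 th -0.5251 rel -0.4401 deg -30.1 y 235.2 yaw 35.3 F [ 5.46  0.22 -2.6 ] Fn -4.61 z 0.0671 xy [0.6669 0.0276]
```

```bash
python3 -c "
from m import *
im=vision.capture('scene'); cv2.imwrite('pics/scene8.png',cv2.resize(im[170:290,250:400],None,fx=5,fy=5,interpolation=cv2.INTER_CUBIC))
cv2.imwrite('pics/wrist8.png',vision.capture('wrist'))"
```

```text
(no output)
```

View pics/scene8.png

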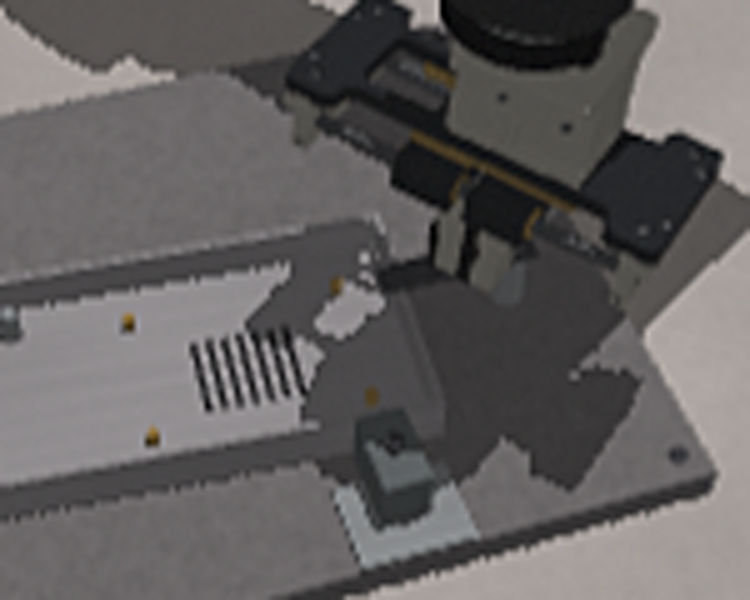

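View pics/wrist8.png

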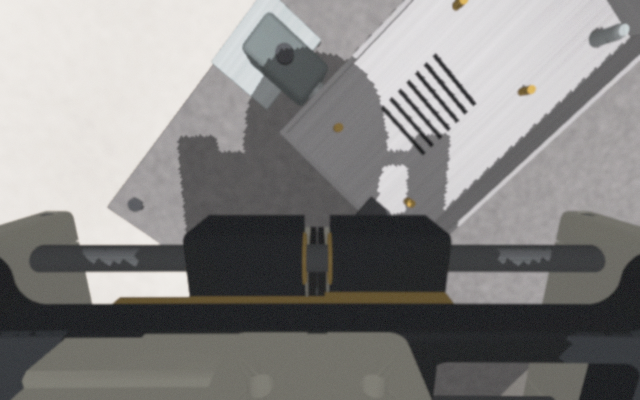

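The bar has swung over the end wall, but the gripper hides its exact angle, so I'll back off and measure it.

```bash
python3 -m handwheel '[[[0.1,0.05,0,0],[0.3,0.15,0,0],[0.2,0.1,0.6,0],[0,0,0.8,0],[0.2,0.6,0.5,0],[0.2,0.8,0,0],[0,0.8,0,0],[0,0,0,0]]]'; python3 -c "
from m import *
est()
im=vision.capture('scene'); cv2.imwrite('pics/scene9.png',cv2.resize(im[170:290,250:400],None,fx=5,fy=5,interpolation=cv2.INTER_CUBIC))
im=vision.capture('top');cv2.imwrite('pics/t9raw.png',im); cv2.imwrite('pics/top9.png',cv2.resize(im[120:220,260:400],None,fx=5.5,fy=5.5,interpolation=cv2.INTER_CUBIC))"
```

```text
time_s: 22.15
tcp_pos: [0.7014, 0.1275, 0.1434]
eef_rot: [23.0, 84.7, -121.9]
contact_force: [-0.3, -0.0, 0.3]
gripper_width: 0.0001
t 22.15 th -0.4657 rel -0.3807 deg -26.7 y 341.2 yaw 35.1 F [-0.31 -0.05  0.34] Fn 0.25 z 0.1434 xy [0.7014 0.1275]
```

View pics/scene9.png

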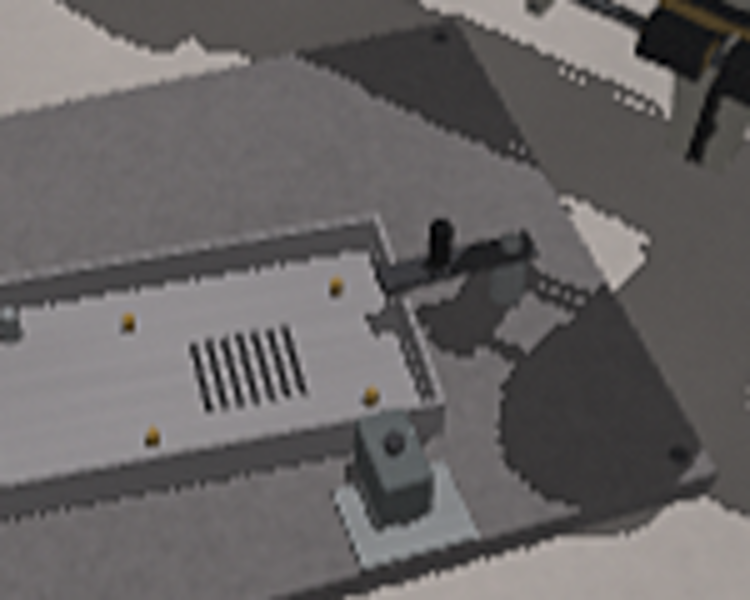

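View pics/top9.png

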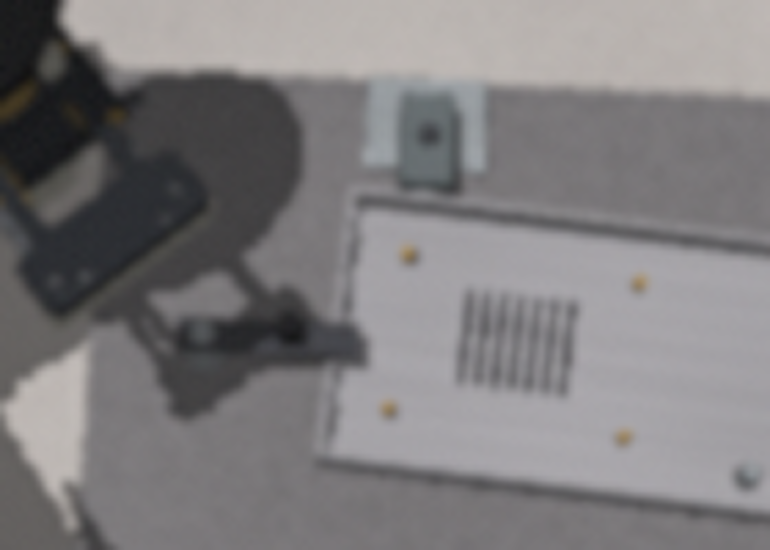

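Run:
```python
from m import *
f=lambda x,y:(260+x/5.5,120+y/5.5)
p=onz("top",f(203,333),.055); 
for q,z in [((362,345),.055),((368,343),.055),((292,327),.083),((292,340),.055)]:
    e=onz("top",f(*q),z); d=e-p; a=np.arctan2(d[1],d[0]); print(p.round(4),e.round(4),"len",np.linalg.norm(d[:2]).round(4),"clip",(yb-a).round(3))
# bar edges: dark over bright floor; scene view
g=lambda x,y:(250+x/5,170+y/5)
p=onz("scene",g(513,243),.058); e=onz("scene",g(385,280),.055); d=e-p; print(p,e,"clip",yb-np.arctan2(d[1],d[0]), "true post",B(40,125))
```

```text
[0.6459 0.058  0.055 ] [ 0.6374 -0.0143  0.055 ] len 0.0728 clip 1.603
[0.6459 0.058  0.055 ] [ 0.6382 -0.017   0.055 ] len 0.0754 clip 1.588
[0.6459 0.058  0.055 ] [0.6398 0.0174 0.083 ] len 0.041 clip 1.634
[0.6459 0.058  0.055 ] [0.641  0.0175 0.055 ] len 0.0408 clip 1.606
[0.65465732 0.06092369 0.058     ] [ 0.64968557 -0.00915016  0.055     ] clip 1.5566279029381385 true post [0.6464678 0.0589528]
```

Run:
```python
from m import *
im=cv2.imread('pics/t9raw.png')
cv2.imwrite('pics/t9c.png',cv2.resize(im[120:240,300:430],None,fx=5.5,fy=5,interpolation=cv2.INTER_CUBIC))
f=lambda x,y:(260+x/5.5,120+y/5.5)
a=onz("top",f(358,195),.044);b=onz("top",f(320,463),.044); d=a-b
print(a,b,np.linalg.norm(d),"rel",np.arctan2(d[1],d[0])-yb, "pred", Ch(110,200,-.156),Ch(-20,200,-.156))
a0=cv2.imread('pics/top0.png').astype(int); 
for nm,(x0,x1,y0,y1) in dict(cup=(140,200,160,215),tape=(140,195,232,285),driver=(435,520,220,252),jar=(460,510,160,210)).items():
    print(nm,np.abs(im[y0:y1,x0:x1].astype(int)-a0[y0:y1,x0:x1]).mean().round(2))
cv2.imwrite('pics/t9full.png',im)
```

```text
[ 0.71227933 -0.01589554  0.044     ] [0.58553947 0.00693395 0.044     ] 0.12877956947194602 rel -0.09321763242732366 pred [ 0.71473724 -0.01040083] [0.58631588 0.00979701]
cup 53.59
tape 54.44
driver 43.69
jar 44.07
```

View pics/t9full.png

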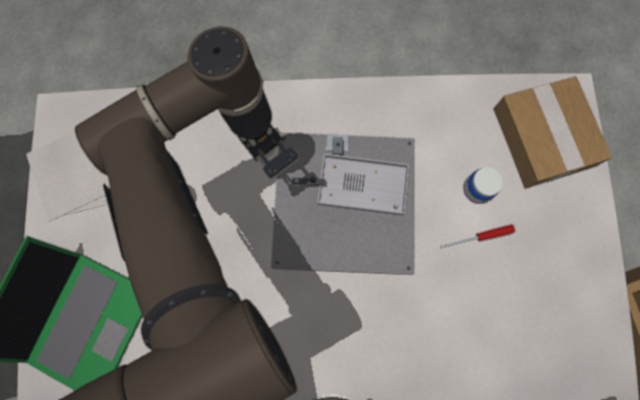

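View pics/t9c.png

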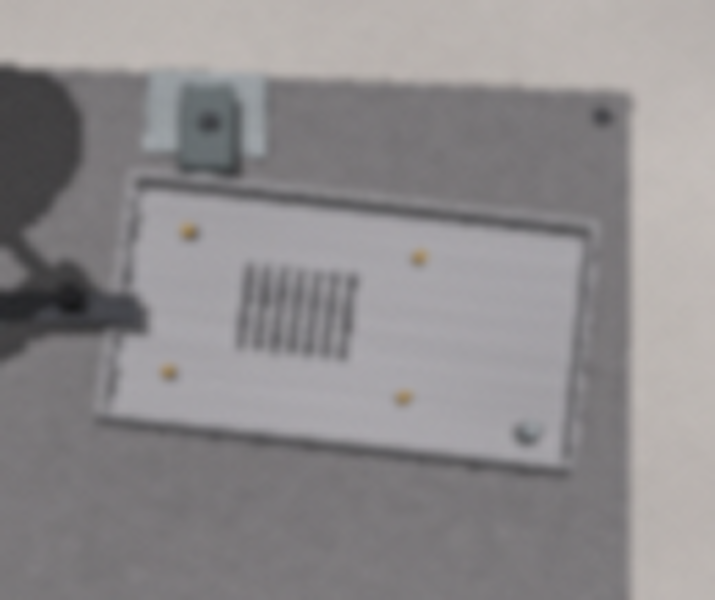

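```bash
python3 -c "
from m import *
cv2.imwrite('pics/scene10.png',vision.capture('scene'))"
```

```text
(no output)
```

View pics/scene10.png

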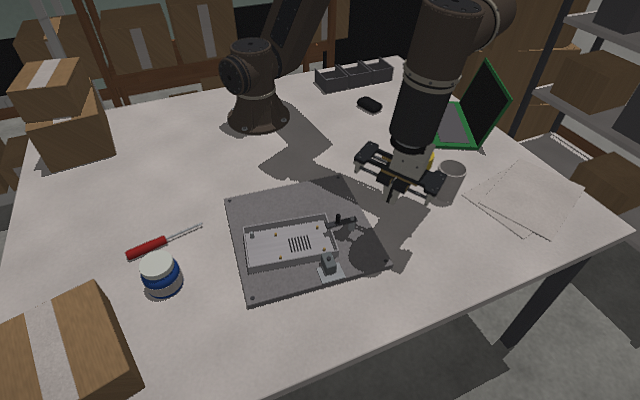

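The screwdriver, jar and cup (about (452,180)) are where they started. The chassis is home and the clip is over its end wall. The tool is clear of everything, so I'll hand in.

```bash
python3 -c "
from plant import close_job
print(close_job())"
```

```text
the job is handed in; nothing more can be done
None
```

I swung the chassis clockwise with the shut fingers near its free corner until it stopped dead on the end stop. I held it there, backed off, then pushed the clip round by its knob and handed the job in at about 22 s.

**Hold:** The normal push read 11.4–12.4 N from 16.1 to 16.7 s. Just before that it was 10.2–13.2 N for about 0.5 s, dipping once to 8.5 N in between. These are readings at the end of each row.
- **Side forces:** Rubbing added forces along and down the wall. The highest total I read was about 16.6 N, still under 18 N.
- **Tool tilt:** The tool tilted about 7° while pressing, because the moves cannot correct tilt.

**Clip:** It resisted at about 5.5 N at the end. Its measured angle was about 1.56 to 1.63 rad depending on the view, which fits the 1.57 rad stop. The bar lies over the end wall.

**Chassis:** In the last pictures it is still against the stop and on its pin. I did not measure separately that it lies flat.
- **Angle:** The two estimates of its angle to the board differ slightly, -0.07 rad from the fingers and -0.09 rad from the picture. That is within what I can read from the pixels.

**Bystanders:** The jar, screwdriver and cup looked unmoved. The arm hid the tape in the last pictures. It was in its place in the last picture that showed it, and the tool went nowhere near it. A pixel comparison with the first picture was useless, because the lighting had changed and the arm covered part of the view.

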